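# Couple two shade-screen tie bars with a hitch pin

### The arm

A 6-joint arm with a two-finger parallel gripper is mounted at the origin on a cart in front of the work surface, level with it; the furniture and walls round the work are solid. World frame = base frame: x ahead of the robot, y to its left, z up, the work surface at z = 0. Lengths are in m, angles in rad, forces in N, time in s.
With the tool pointing down it reaches from about 0.35 to 0.975 m from the base axis. Payload 4.9 kg.
Tool frame: the origin (TCP) lies midway between the tips of the shut fingers; the grasp point (between the pads) lies 19 mm behind it; z points along the fingers, y is the line along which they close (so a half turn about z gives the same grasp; the last joint's range is limited). The gripper opens to 85 mm and grips with 20 to 120 N. Pads are 22 mm wide; open, the fingers measure 114 mm over their backs; the gripper's body (76 mm by 85 mm) begins 54 mm behind the grasp point. The pads swing forward as they close: fully open they stand 13 mm farther back than shut.
Start: joints at [1.177, 0.053, 1.613, -0, 1.476, -0.119], TCP at [0.17, 0.602, 0.231] pointing down, gripper open.
Joint ranges: [-3.01, 3.01], [-1.01, 2.22], [0.06, 2.58], [-1.02, 4.17], [0.09, 2.62], [-3.14, 3.14]. Speed limits (rad/s): [2.57, 2.57, 3.14, 3.14, 3.14, 3.14].

### API

Orientations are given as a unit quaternion [w, x, y, z].
In Python, from plant import * gives the robot as it stands.
- The arm moves only by the tool jog_arm, never from a script. Its argument "targets" is a list of rows, each a list of 3 entries, a list of its own where there are three numbers: the shift along the tool's x, y, z in units of 25 mm (1.0 is 25 mm), then the turn, a rotation vector about the tool's x, y, z in units of 8 degrees (1.0 is 8 degrees), then the opening in per cent of the stroke, from 0 (shut) to 100 (fully open). A call has 1 to 8 rows; each row is the pose to reach, as a shift and turn from the pose commanded when the call began, along the tool's axes at that moment; what a row does not reach only later rows make up. A row lasts 1/8 s, in which the tool goes at most 62.5 mm and 10.7 degrees, less where a joint would pass 70% of its speed; a pose out of reach is approached as far as the arm can. A call with a gripper value outside its range is refused whole. The fingers move at their own pace and stop on an object; the grip force is fixed at half the most. Time passes only in rows, so rows that repeat a pose let the fingers close. It gives the time, the measured TCP pose, the force, the opening and the grip force at its end, in the units of the state.
- state(): the state, without advancing time (a new reading comes with each control period).
- grab_frame(name): name is "side" or "top" or "wrist"; returns (picture, depth): 420x560x3 uint8, red, green, blue; 420x560 float32, m along the optical axis (not along the pixel's ray), 0 where there is no reading.
- camera_params(name): a dict with "fovy" (degrees; the focal length in pixels is half the picture's height over the tangent of half this angle, whatever the lens; pixels are square), "cx", "cy" (the principal point, pixels), "rvec" (rotation vector, rad) and "tvec" (3), from world to camera coordinates, as OpenCV has them; the wrist camera has in their place "hand_eye" (4x4, takes a point from camera to tool coordinates, whose origin is the TCP and whose axes are the flange's). Camera axes: x right, y down, z forward; pixel columns grow to the right and rows downward; lengths in m; the calibration is good to about 2 mm. A picture is of the moment at which its call begins: read the wrist's pose just before it. camera_params takes no time and is no camera call.
- job_done(): hands the job in; it is judged then, once.
The state is a dict: "time": time; "joint_pos": joint angles; "joint_vel": joint speeds; "joint_efforts": joint torques, N m; "tool_pos": TCP position; "tool_rot": TCP orientation; "contact_force": force on the tool from outside, world axes, zero at the start; "ft_torque": the same for the moment, N m; "gripper_width": opening from 0.0 (shut) to 1.0 (fully open); "grasp_force": force on a finger pad.
Only numpy, scipy, OpenCV 4.12 (cv2) and the standard library are available. Lean on these libraries where they do the work, as an engineer would, in place of code of your own. Each camera call takes 0.05 s, during which the arm holds its last target. There are 200 camera calls.

### The job

Couple the two tie bars of the shade screen in their splice shoe: slide both bars inward until their holes line up over the middle of the shoe, then pass the hitch pin from its wooden stand down through both bars and into the loose bush hidden underneath, feeling gently for the bush (the bars may slide along with the pin), until the pin's collar rests flat on the upper bar. Let go and leave the pin upright there; never force the pin, and do not disturb the jar, the tape roll or the tape measure.

Things in the scene. Friction and masses are not known exactly. Their poses are not given: they have to be found in the camera images.
- shoe: grey metal splice shoe bolted to the bench: 240 mm along its y, 44 mm wide on x (98 mm over its four feet), 31 mm high; fixed. Origin: centre of its underside, z up. Low rails 33.6 mm apart keep the bars straight, so that they slide only along y. Left bar's bed (+y half) lies 20 mm above the origin, right bar's bed (-y half) 26 mm. The bush's well is in the middle
- shoe_well (a point): middle of the shoe, 20 mm above its origin; a fixed point, NOT the bush. In the well here a brass bush (24 x 68 mm, top 19.5 mm above the shoe's origin, 14 mm through hole, open below to 4 mm) floats along the shoe's y: hole at x = 0, anywhere up to 14 mm either side of this point, not reported, hidden under the bars. About 6 N sideways shifts it; the pin's taper does so once in the hole
- left_bar: flat aluminium bar 32 x 146 x 5.6 mm, 0.13 to 0.25 kg, the lower one at the overlap; slides with 1 to 2 N. Origin: centre of its 14 mm through hole, on the underside; axes parallel to the shoe's; spans y = -36 to +110 mm. Grip its upright lug at y = +100 mm: 12 mm thick along y, 24 mm wide on x, top 45.6 mm above the origin. Starts 24 to 36 mm out to the shoe's +y
- right_bar: the mirrored bar, 32 x 146 x 6 mm, the upper one at the overlap, 0.13 to 0.25 kg. Origin: centre of its 14 mm through hole, on the underside; axes parallel to the shoe's; spans y = -110 to +36 mm. Upright lug at y = -100 mm: 12 mm thick along y, 24 mm wide on x, top 46 mm above the origin. Starts 24 to 36 mm out to the shoe's -y
- pin: steel hitch pin 66 mm tall, 0.12 kg, upright in the stand. Origin: its tip, z up. Shank 12 mm diameter from 0 to 25 mm, the lowest 4 mm tapering to a 10.6 mm tip; collar 28 mm diameter, 25 to 29 mm; black round grip 24 mm diameter, 29 to 66 mm. In the stand its tip is at z = 15 mm. Home, its tip is 7 mm above the shoe's origin; if it misses the bush's hole it stops at about 20 mm
- pin_collar (a point): centre of the underside of the pin's collar, 25 mm above its tip; z up along the pin
- pin_stand: wooden block 60 x 60 x 40 mm with a 16 mm hole, 30 mm deep, in the middle of its top, where the pin stands; fixed. Origin: centre of its underside. It stands to one side of the shoe, left or right (the jar on the other)
- feed_jar: bystander: amber jar with a dark lid, 64 mm diameter, 94 mm high; origin at the centre of its underside; leave alone
- tape_roll: bystander: ring-shaped roll of tape, 66 mm diameter, 18 mm high; origin at the centre of its underside; leave alone
- tape_measure: bystander: pocket tape measure, 68 x 76 x 31 mm; origin under its middle; leave alone
There are look-alikes about, which are no part of the job. What is shaped like the left_bar but yellow is not meant.

How it is judged:
By the outcome, as a careful person would: the job done as asked, in the order asked, and still so for the second after the job is handed in, with the robot touching nothing.
It also fails if it takes over 72 s, if anything falls off the work surface, if the arm or the gripper's body presses on something with over 40 N, if the wrist force passes 120 N, or if a joint passes its speed limit or range.

## Working session

There is one attempt and no reset: what is moved stays moved. The work goes in short steps, Python scripts to look and compute and a tool call to move; the robot and the scene stay as the last step left them, time stands still between calls to the robot, and variables do not carry over. Pictures are saved under pics/ and viewed, at most 10 in all, crops included, and the job is handed in when it is done.

Besides the shell and the picture viewer there is one more tool, called after ">>>" as a command line: name --argument value ..., lists and objects as JSON in quotes. jog_arm: Moves the arm, as the interface text tells. Its arguments: {"type":"object","properties":{"targets":{"type":"array"}},"required":["targets"]}

```bash
mkdir -p pics; cat > h.py <<'E'
from plant import *
import numpy as np, cv2
from scipy.spatial.transform import Rotation as R
def cam(n):
    p=camera_params(n); f=210/np.tan(np.radians(p["fovy"])/2)
    if "hand_eye" in p:
        s=state(); q=s["tool_rot"]; T=np.eye(4); T[:3,:3]=R.from_quat([q[1],q[2],q[3],q[0]]).as_matrix(); T[:3,3]=s["tool_pos"]
        M=T@np.array(p["hand_eye"])
    else:
        W=np.eye(4); W[:3,:3]=R.from_rotvec(np.ravel(p["rvec"])).as_matrix(); W[:3,3]=np.ravel(p["tvec"]); M=np.linalg.inv(W)
    return f,p["cx"],p["cy"],M
def snap(n,name):
    c=cam(n); im,d=grab_frame(n); cv2.imwrite(f"pics/{name}.png",im[:,:,::-1]); np.savez(f"{name}.npz",im=im,d=d,f=c[0],cx=c[1],cy=c[2],M=c[3])
def cloud(name):
    z=np.load(f"{name}.npz"); d=z["d"]; v,u=np.mgrid[:d.shape[0],:d.shape[1]]
    P=np.stack([(u-z["cx"])/z["f"]*d,(v-z["cy"])/z["f"]*d,d],-1)
    return P@z["M"][:3,:3].T+z["M"][:3,3]
def onz(name,u,v,zh):
    z=np.load(f"{name}.npz"); r=z["M"][:3,:3]@np.array([(u-z["cx"])/z["f"],(v-z["cy"])/z["f"],1]); o=z["M"][:3,3]
    return o+r*(zh-o[2])/r[2]
E
python3 - <<'E'
from h import *
snap("top","top0"); snap("side","side0"); snap("wrist","wr0")
print(state()); print(camera_params("top"),camera_params("wrist"))
a=[cv2.imread(f"pics/{n}.png") for n in("side0","wr0")]
cv2.imwrite("pics/both.png",cv2.resize(np.hstack(a),(800,300)))
E
```

```text
{'time': 0.15, 'joint_pos': array([ 1.17701077e+00,  5.32205865e-02,  1.61401323e+00, -2.21941802e-05,
        1.47599786e+00, -1.19017164e-01]), 'joint_vel': array([-0.00095092, -0.00036742, -0.00510451, -0.00093398, -0.00079191,
        0.00060236]), 'joint_efforts': array([ 1.58200032e-04, -3.94236910e+01, -3.70723879e+01, -9.34507648e-05,
        4.61972086e-03,  4.51091273e-05]), 'tool_pos': array([0.16939974, 0.60108437, 0.23031522]), 'tool_rot': array([-1.97143645e-04,  1.36951336e-01,  9.90577438e-01, -7.95521427e-04]), 'contact_force': array([-0.02105945, -1.03836669,  0.31362182]), 'ft_torque': array([-0.02159861,  0.01479085, -0.0360056 ]), 'grasp_force': 0.0, 'gripper_width': 0.99885496633241}
{'fovy': 46.71788103362412, 'cx': 276.7666203786838, 'cy': 205.07004941520952, 'rvec': array([ 2.18230529, -2.17253493,  0.09857277]), 'tvec': array([-1.17105384e-03,  6.10218835e-01,  1.31175417e+00])} {'fovy': 64.59204622150551, 'cx': 275.67499212275277, 'cy': 204.02629450871902, 'hand_eye': array([[-9.96755045e-04, -9.45701201e-01, -3.25035761e-01,
         8.39295195e-02],
       [ 9.99998816e-01, -5.61571881e-04, -1.43268747e-03,
        -7.02202028e-04],
       [ 1.17236332e-03, -3.25036804e-01,  9.45700641e-01,
        -1.42506777e-01],
       [ 0.00000000e+00,  0.00000000e+00,  0.00000000e+00,
         1.00000000e+00]])}
```

View pics/top0.png

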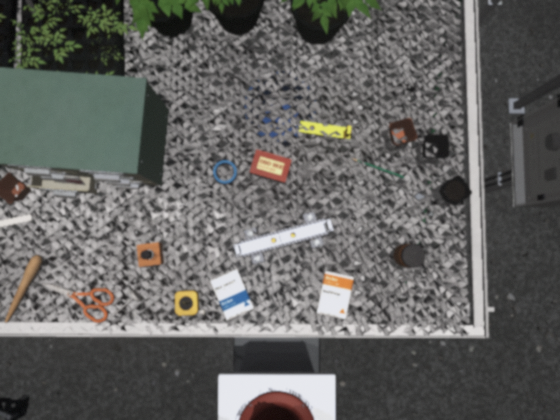

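View pics/both.png

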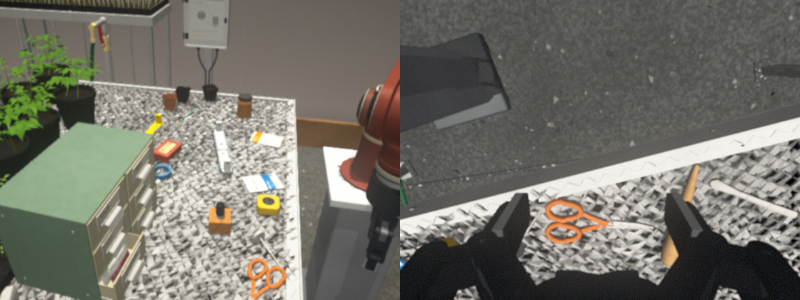

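The top view shows the shoe with both bars from (235,248) to (333,225), holes near (273,240) and (293,235). The pin stand with the pin is the orange block at (148,254), and the jar is at (405,255). Possible mix-ups: the yellow bar look-alike (325,130), the red/brown block (402,132), the dark cups (435,146)/(455,190) and the tape measure (186,303). I choose the grey bars in the shoe and the orange stand with the black grip.

```bash
python3 - <<'E'
from h import *
P=cloud("top0")
for n,u,v,z in[("lugL",238,247,.0656),("holeL",273,240,.026),("holeR",293,235,.032),("lugR",331,226,.072),("grip",147,254,.081),("jar",405,255,.094),("tape",186,303,.03)]:
    print(n,onz("top0",u,v,z).round(3),P[v,u].round(3))
im=cv2.imread("pics/top0.png")
a=cv2.resize(im[210:270,225:345],None,fx=6,fy=6,interpolation=3); b=cv2.resize(im[235:275,128:168],None,fx=6,fy=6,interpolation=3)
o=np.zeros((600,720,3),np.uint8); o[:360]=a; o[360:600,:240]=b
cv2.imwrite("pics/crop.png",o)
E
```

```text
lugL [0.495 0.104 0.066] [0.495 0.104 0.063]
holeL [0.514 0.011 0.026] [0.514 0.011 0.02 ]
holeR [ 0.528 -0.043  0.032] [ 0.528 -0.044  0.018]
lugR [ 0.551 -0.142  0.072] [0.492 0.004 1.36 ]
grip [0.475 0.341 0.081] [0.475 0.34  0.082]
jar [ 0.476 -0.331  0.094] [ 0.476 -0.332  0.092]
tape [0.344 0.245 0.03 ] [0.344 0.245 0.032]
```

View pics/crop.png

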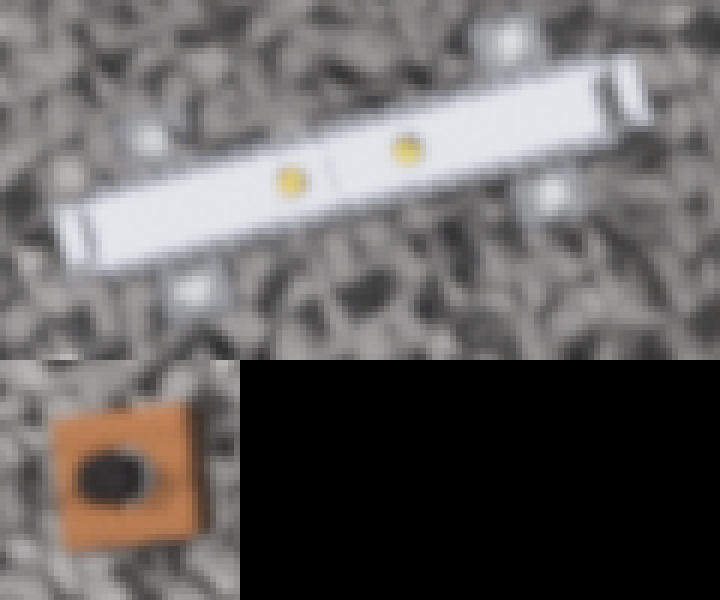

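The crop confirms it: plain grey bars with holes at about (273,240) and (293,235), lugs at both ends, and the black grip and collar in the orange stand.

```bash
cat >> h.py <<'E'
def go(x,y,z,ang):  # ang: direction of tool y in world, deg; tool down
    s=state(); q=s["tool_rot"]; A=R.from_quat([q[1],q[2],q[3],q[0]])
    d=A.inv().apply(np.array([x,y,z])-s["tool_pos"])/.025
    a=np.radians(ang); Y=np.array([np.cos(a),np.sin(a),0]); Z=np.array([0,0,-1.]); X=np.cross(Y,Z)
    B=R.from_matrix(np.stack([X,Y,Z],1)); r=np.degrees((A.inv()*B).as_rotvec())/8
    print("shift",d.round(3),"turn",r.round(3))
E
python3 - <<'E'
from h import *
p=onz("top0",283.5,237.75,.01); print(p)
c=p+.03*np.array([.975,.222,0])
go(c[0],c[1],.2,102.8)
E
```

```text
[ 0.52086845 -0.01752957  0.01      ]
shift [-21.299 -19.426   1.241] turn [-0.011 -0.004 -3.568]
```

>>> jog_arm --targets '[[[-2.3,-2.1,0],[0,0,-0.5],100],[[-4.6,-4.2,0],[0,0,-1],100],[[-6.9,-6.3,0],[0,0,-1.5],100],[[-9.2,-8.4,0],[0,0,-2],100],[[-11.5,-10.5,0],[0,0,-2.5],100],[[-13,-11.8,0],[0,0,-2.8],100],[[-14,-12.8,0],[0,0,-3],100],[[-14,-12.8,0],[0,0,-3],100]]'

```text
time: 1.15
tool_pos: [0.4205, 0.1961, 0.2311]
tool_rot: [0.0, -0.071, 0.997, -0.0]
contact_force: [-0.7, 0.5, -0.1]
gripper_width: 1.002
grasp_force: 0.0
```

```bash
python3 - <<'E'
from h import *
go(.55,-.0109,.2,102.8)
E
```

```text
shift [-3.96  -8.93   1.248] turn [-0.002  0.001 -0.585]
```

>>> jog_arm --targets '[[[-1,-2.2,0.4],[0,0,-0.2],100],[[-2,-4.4,0.8],[0,0,-0.4],100],[[-3,-6.6,1.2],[0,0,-0.58],100],[[-4,-8.9,1.25],[0,0,-0.58],100],[[-4,-8.9,1.25],[0,0,-0.58],100],[[-4,-8.9,1.25],[0,0,-0.58],100]]'

```text
time: 1.9
tool_pos: [0.5502, -0.0072, 0.1995]
tool_rot: [-0.001, -0.112, 0.994, 0.0]
contact_force: [-0.2, -0.2, -0.3]
gripper_width: 1.004
grasp_force: 0.0
```

```bash
python3 - <<'E'
from h import *
print(state()["tool_pos"]); snap("wrist","wr1")
im=cv2.imread("pics/wr1.png"); cv2.imwrite("pics/wr1b.png",cv2.resize(im,(800,600),interpolation=3))
E
```

```text
[ 0.55015366 -0.00721259  0.19954473]
```

View pics/wr1b.png

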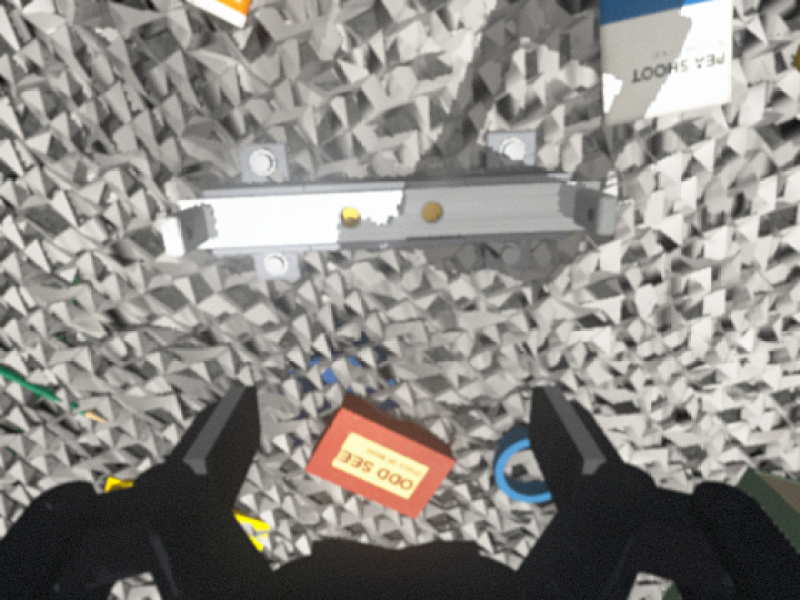

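The wrist view shows the bars level in the picture: holes at (350,215) and (432,212) in the 800 px copy, right lug top at about (174,238), left lug top at about (607,215), feet bolts at (262,162), (512,149), (277,263), (510,253).

```bash
python3 - <<'E'
from h import *
for n,u,v,z in[("holeR",350,215,.032),("holeL",432,212,.0256),("f1",262,162,.01),("f2",512,149,.01),("f3",277,263,.01),("f4",510,253,.01)]:
    print(n,onz("wr1",u*.7,v*.7,z).round(4),cloud("wr1")[int(v*.7),int(u*.7)].round(4))
P=cloud("wr1"); 
for n,(lo,hi) in dict(R=(90,165),L=(390,440)).items():
    m=np.zeros(P.shape[:2],bool); m[120:190,lo:hi]=1; m&=(P[...,2]>.058)&(P[...,2]<.085)
    v,u=np.where(m); Q=P[m]; print(n,len(Q),u.min(),u.max(),v.min(),v.max(),"zmed",np.median(Q[:,2]),np.percentile(Q[:,2],95))
    t=Q[:,2]>np.percentile(Q[:,2],95)-.006
    r=cv2.minAreaRect((Q[t][:,:2]*1000).astype(np.float32)); print(r,t.sum())
im=cv2.imread("pics/wr1.png")
a=cv2.resize(im[120:190,100:170],None,fx=5.7,fy=5.7,interpolation=3); b=cv2.resize(im[110:180,380:450],None,fx=5.7,fy=5.7,interpolation=3)
cv2.imwrite("pics/lugs.png",np.hstack([a,b]))
E
```

```text
holeR [ 0.5265 -0.0429  0.032 ] [ 0.5286 -0.0446  0.0192]
holeL [0.5136 0.0097 0.0256] [0.5142 0.0099 0.0196]
f1 [ 0.5086 -0.109   0.01  ] [ 0.5081 -0.1091  0.0112]
f2 [0.463  0.0534 0.01  ] [0.4629 0.0523 0.0128]
f3 [ 0.5766 -0.0889  0.01  ] [ 0.5761 -0.0895  0.0118]
f4 [0.532  0.0735 0.01  ] [0.5315 0.0729 0.012 ]
R 572 112 135 149 179 zmed 0.07106671142576299 0.0729113092521383
((554.2552490234375, -138.6170196533203), (23.62725067138672, 13.482747077941895), 14.356191635131836) 434
L 471 413 432 136 165 zmed 0.06479130309702663 0.06630624488231882
((487.8739318847656, 105.19175720214844), (24.13055419921875, 12.282750129699707), 16.95098114013672) 423
```

View pics/lugs.png

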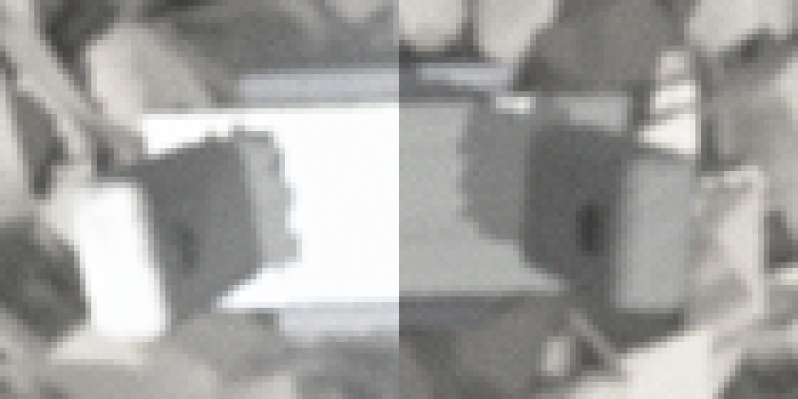

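```bash
python3 - <<'E'
from h import *
go(.488,.1052,.11,105.3)
go(.488,.1052,.036,105.3)
E
```

```text
shift [1.415 4.911 3.594] turn [ 0.004 -0.005 -0.296]
shift [1.413 4.909 6.554] turn [ 0.004 -0.005 -0.296]
```

>>> jog_arm --targets '[[[0.7,2.4,1],[0,0,-0.15],100],[[1.4,4.8,3],[0,0,-0.3],100],[[1.41,4.91,3.6],[0,0,-0.3],100],[[1.41,4.91,5],[0,0,-0.3],100],[[1.41,4.91,6.3],[0,0,-0.3],100],[[1.41,4.91,6.55],[0,0,-0.3],100],[[1.41,4.91,6.55],[0,0,-0.3],50],[[1.41,4.91,6.55],[0,0,-0.3],0]]'

```text
time: 2.95
tool_pos: [0.4901, 0.1049, 0.0382]
tool_rot: [0.002, -0.133, 0.991, -0.0]
contact_force: [-0.6, 0.6, 0.6]
gripper_width: 0.602
grasp_force: 0.0
```

>>> jog_arm --targets '[[[0,0,0],[0,0,0],0],[[0,0,0],[0,0,0],0],[[0,0,0],[0,0,0],0],[[0,0,0],[0,0,0],0]]'

```text
time: 3.45
tool_pos: [0.4896, 0.1047, 0.0373]
tool_rot: [0.001, -0.133, 0.991, 0.0]
contact_force: [-1.5, 0.8, 4.7]
gripper_width: 0.131
grasp_force: 59.4
```

```bash
python3 - <<'E'
from h import *
go(.4937,.0787,.036,105.3)
E
```

```text
shift [ 0.114 -1.045  0.053] turn [-0.     0.011 -0.002]
```

>>> jog_arm --targets '[[[0,-0.3,0],[0,0,0],0],[[0,-0.6,0],[0,0,0],0],[[0,-0.85,0],[0,0,0],0],[[0,-1.05,0],[0,0,0],0],[[0,-1.05,0],[0,0,0],0],[[0,-1.05,0],[0,0,0],0]]'

```text
time: 4.2
tool_pos: [0.4966, 0.0793, 0.0373]
tool_rot: [0.001, -0.133, 0.991, 0.0]
contact_force: [-0.3, 1.3, 4.7]
gripper_width: 0.13
grasp_force: 59.3
```

>>> jog_arm --targets '[[[0,0,0],[0,0,0],40],[[0,0,0],[0,0,0],100],[[0,0,0],[0,0,0],100],[[0,0,-1.5],[0,0,0],100],[[0,0,-3],[0,0,0],100],[[0,0,-3],[0,0,0],100]]'

```text
time: 4.95
tool_pos: [0.4983, 0.0792, 0.115]
tool_rot: [0.004, -0.133, 0.991, -0.0]
contact_force: [-0.0, -0.6, 0.6]
gripper_width: 0.999
grasp_force: 0.0
```

```bash
python3 - <<'E'
from h import *
go(.554,-.1388,.112,105.3)
E
```

```text
shift [ 0.152 -9.     0.138] turn [-0.014  0.05  -0.   ]
```

>>> jog_arm --targets '[[[0,-2.3,0],[0,0,0],100],[[0,-4.6,0],[0,0,0],100],[[0.1,-6.9,0],[0,0,0],100],[[0.15,-8.8,0.1],[0,0,0],100],[[0.15,-9,0.5],[0,0,0],100],[[0.15,-9,2],[0,0,0],100],[[0.15,-9,2.9],[0,0,0],100],[[0.15,-9,2.9],[0,0,0],100]]'

```text
time: 5.95
tool_pos: [0.5485, -0.1369, 0.035]
tool_rot: [-0.003, -0.133, 0.991, 0.002]
contact_force: [0.5, 0.3, -0.7]
gripper_width: 1.004
grasp_force: 0.0
```

>>> jog_arm --targets '[[[0,0,0],[0,0,0],50],[[0,0,0],[0,0,0],0],[[0,0,0],[0,0,0],0],[[0,0,0],[0,0,0],0],[[0,0,0],[0,0,0],0],[[0,0,0],[0,0,0],0]]'

```text
time: 6.7
tool_pos: [0.552, -0.1391, 0.0396]
tool_rot: [0.0, -0.133, 0.991, -0.0]
contact_force: [0.1, -1.0, 4.0]
gripper_width: 0.128
grasp_force: 59.2
```

```bash
python3 - <<'E'
from h import *
uy=np.array([np.cos(np.radians(105.3)),np.sin(np.radians(105.3))])
s=state()["tool_pos"][:2]; t=(np.array([.4966,.0793])-s)@uy; print("sep",t,"move y units",(t-.2)/.025)
go(.5465,-.1143,.042,105.3)
E
```

```text
sep 0.2253038974364692 move y units 1.0121558974587674
shift [-0.051  1.016 -0.097] turn [-0.006  0.006 -0.001]
```

>>> jog_arm --targets '[[[0,0.3,0],[0,0,0],0],[[0,0.6,0],[0,0,0],0],[[0,0.85,0],[0,0,0],0],[[0,1.01,0],[0,0,0],0],[[0,1.01,0],[0,0,0],0],[[0,1.01,0],[0,0,0],0]]'

```text
time: 7.45
tool_pos: [0.5453, -0.1141, 0.0396]
tool_rot: [0.001, -0.133, 0.991, -0.0]
contact_force: [0.2, -2.3, 5.3]
gripper_width: 0.129
grasp_force: 59.6
```

>>> jog_arm --targets '[[[0,0,0],[0,0,0],40],[[0,0,0],[0,0,0],100],[[0,0,0],[0,0,0],100],[[0,0,-2],[0,0,0],100],[[0,0,-4],[0,0,0],100],[[0,0,-4],[0,0,0],100]]'

```text
time: 8.2
tool_pos: [0.5479, -0.1154, 0.1442]
tool_rot: [0.004, -0.133, 0.991, -0.002]
contact_force: [0.1, 0.5, -0.1]
gripper_width: 0.997
grasp_force: 0.0
```

```bash
python3 - <<'E'
from h import *
u=.5201+.03*.9646; v=-.0178+.03*.2639
go(u,v,.14,105.3)
E
```

```text
shift [-1.156  4.06   0.157] turn [-0.038  0.058 -0.   ]
```

>>> jog_arm --targets '[[[-0.6,2,0],[0,0,0],100],[[-1.1,4,0.1],[0,0,0],100],[[-1.15,4.05,0.15],[0,0,0],100],[[-1.15,4.05,0.15],[0,0,0],100],[[-1.15,4.05,0.15],[0,0,0],100]]'

```text
time: 8.82
tool_pos: [0.5457, -0.0102, 0.1346]
tool_rot: [-0.0, -0.132, 0.991, -0.0]
contact_force: [1.2, 0.3, 0.3]
gripper_width: 1.002
grasp_force: 0.0
```

```bash
python3 - <<'E'
from h import *
snap("wrist","wr2"); im=cv2.imread("pics/wr2.png")
cv2.imwrite("pics/wr2c.png",cv2.resize(im[20:220,145:411],(798,600),interpolation=3))
E
```

```text
(no output)
```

View pics/wr2c.png

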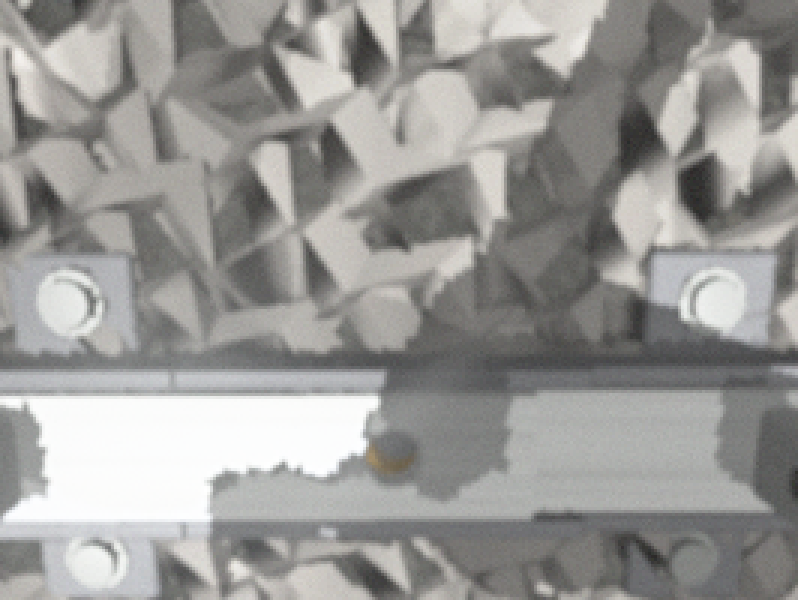

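The hole is at crop (391,453) and lies between the four bolts, at (70,302), (715,300), (97,562) and (693,560). Brass shows inside it and both bars overlap.

```bash
python3 - <<'E'
from h import *
f=lambda a,b,z:onz("wr2",145+a/3,20+b/3,z)
h=f(391,453,.032); print(h)
F=np.array([f(70,302,.011),f(715,300,.011),f(97,562,.011),f(693,560,.011)]); print(F.mean(0), F)
print(f(391,392,.031),f(391,527,.031)) # rails
u=.475-.0; 
go(.475+.03,.341,.16,105.3)
P=cloud("top0"); m=(P[...,2]>.07)&(P[...,2]<.1)&(abs(P[...,0]-.475)<.04)&(abs(P[...,1]-.341)<.04); print(P[m].mean(0),m.sum())
E
```

```text
[ 0.52026757 -0.01827074  0.032     ]
[ 0.52044938 -0.01752066  0.011     ] [[ 0.50814463 -0.10804934  0.011     ]
 [ 0.46380915  0.05358287  0.011     ]
 [ 0.57730021 -0.08915398  0.011     ]
 [ 0.53254353  0.07353778  0.011     ]]
[ 0.50560213 -0.02224147  0.031     ] [ 0.53939123 -0.01309708  0.031     ]
shift [-2.111 13.987 -1.009] turn [-0.    -0.003 -0.012]
[0.47337522 0.34717739 0.08077065] 72
```

>>> jog_arm --targets '[[[-0.3,2.3,-0.5],[0,0,0],100],[[-0.7,4.6,-1],[0,0,0],100],[[-1,6.9,-1],[0,0,0],100],[[-1.4,9.2,-1],[0,0,0],100],[[-1.8,11.5,-1],[0,0,0],100],[[-2.1,13.5,-1],[0,0,0],100],[[-2.1,14,-1],[0,0,0],100],[[-2.1,14,-1],[0,0,0],100]]'

```text
time: 9.88
tool_pos: [0.5043, 0.3418, 0.1598]
tool_rot: [-0.0, -0.133, 0.991, -0.0]
contact_force: [-0.4, -0.1, -0.5]
gripper_width: 0.999
grasp_force: 0.0
```

>>> jog_arm --targets '[[[0,0,0.5],[0,0,0],100],[[0,0,1],[0,0,0],100],[[0,0,1],[0,0,0],100],[[0,0,1],[0,0,0],100]]'

```text
time: 10.38
tool_pos: [0.5042, 0.3418, 0.1348]
tool_rot: [-0.0, -0.133, 0.991, -0.0]
contact_force: [0.6, 0.1, -0.1]
gripper_width: 0.998
grasp_force: 0.0
```

```bash
python3 - <<'E'
from h import *
snap("wrist","wr3"); im=cv2.imread("pics/wr3.png")
cv2.imwrite("pics/wr3c.png",cv2.resize(im[20:220,145:411],(798,600),interpolation=3)); print(state()["tool_pos"])
E
```

```text
[0.50441187 0.34204972 0.135348  ]
```

View pics/wr3c.png

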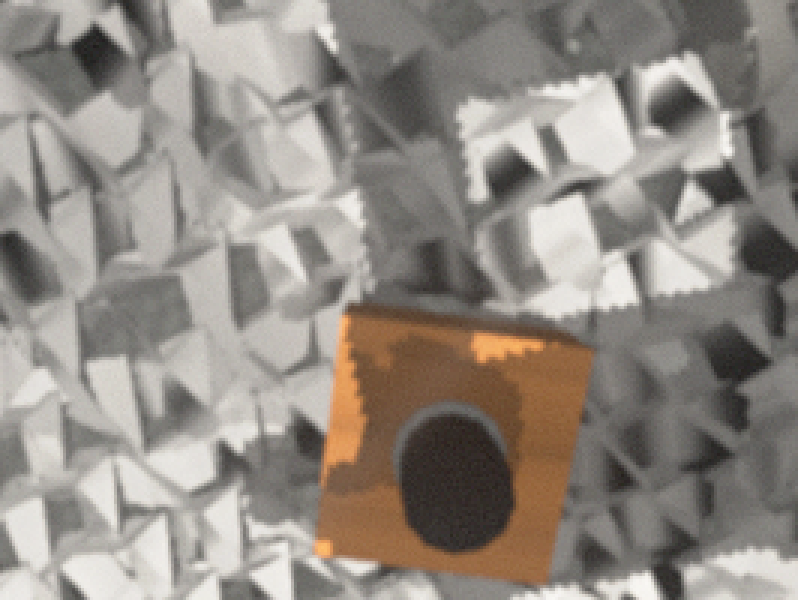

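The crop shows the orange stand with the black pin grip, whose blob spans (400–515, 410–552). I'll get its top disc from depth.

```bash
python3 - <<'E'
from h import *
P=cloud("wr3"); im=np.load("wr3.npz")["im"]
m=(P[...,2]>.077)&(P[...,2]<.087); m[:100]=0; m[215:]=0; m[:,:250]=0;m[:,340:]=0
(c,r)=cv2.minEnclosingCircle((P[m][:,:2]*1000).astype(np.float32)); print(c,r,m.sum(),P[m].mean(0),np.median(P[m][:,2]))
v,u=np.where(m); px=(u.min()+u.max())/2,(v.min()+v.max())/2; print(u.min(),u.max(),v.min(),v.max(),onz("wr3",*px,.081))
# stand corners at top z=.04
for a,b in[(345,310),(594,350),(548,583),(318,553)]: print(onz("wr3",145+a/3,20+b/3,.04).round(4))
E
```

```text
(474.0741882324219, 346.4685974121094) 11.875746726989746 1106 [0.47345151 0.3462461  0.08074336] 0.0808186683934649
278 316 168 204 [0.47336144 0.34606213 0.081     ]
[0.4471 0.314  0.04  ]
[0.4406 0.3728 0.04  ]
[0.4993 0.3806 0.04  ]
[0.5068 0.3222 0.04  ]
```

```bash
python3 - <<'E'
from h import *
go(.4735,.3462,.050,105.3)
E
```

```text
shift [1.151 0.485 3.413] turn [ 0.001  0.003 -0.004]
```

>>> jog_arm --targets '[[[0.6,0.25,0.5],[0,0,0],100],[[1.15,0.48,1],[0,0,0],100],[[1.15,0.48,2.4],[0,0,0],100],[[1.15,0.48,3.4],[0,0,0],100],[[1.15,0.48,3.4],[0,0,0],100],[[1.15,0.48,3.4],[0,0,0],100],[[1.15,0.48,3.4],[0,0,0],50],[[1.15,0.48,3.4],[0,0,0],30]]'

```text
time: 11.42
tool_pos: [0.474, 0.3466, 0.0514]
tool_rot: [0.001, -0.133, 0.991, 0.0]
contact_force: [-0.6, -0.2, -0.1]
gripper_width: 0.6
grasp_force: 0.0
```

>>> jog_arm --targets '[[[0,0,0],[0,0,0],10],[[0,0,0],[0,0,0],10],[[0,0,0],[0,0,0],10],[[0,0,0],[0,0,0],10]]'

```text
time: 11.92
tool_pos: [0.4737, 0.3464, 0.0507]
tool_rot: [0.001, -0.133, 0.991, 0.0]
contact_force: [-0.4, -0.6, 4.7]
gripper_width: 0.262
grasp_force: 59.1
```

>>> jog_arm --targets '[[[0,0,-0.4],[0,0,0],10],[[0,0,-1.5],[0,0,0],10],[[0,0,-2.8],[0,0,0],10],[[0,0,-3.2],[0,0,0],10],[[0,0,-3.2],[0,0,0],10],[[0,0,-3.2],[0,0,0],10]]'

```text
time: 12.68
tool_pos: [0.4722, 0.3456, 0.1281]
tool_rot: [-0.001, -0.133, 0.991, -0.001]
contact_force: [-0.5, -0.3, -0.3]
gripper_width: 0.261
grasp_force: 59.3
```

```bash
python3 - <<'E'
from h import *
print(state()["contact_force"],state()["gripper_width"])
go(.5204,-.018,.131,105.3)
E
```

```text
[-0.53784394 -0.26225475 -0.27589402] 0.2606136430816225
shift [  1.976 -14.539  -0.099] turn [-0.005 -0.022 -0.001]
```

>>> jog_arm --targets '[[[0.2,-2,0],[0,0,0],10],[[0.5,-4.2,0],[0,0,0],10],[[0.9,-6.4,0],[0,0,0],10],[[1.2,-8.6,0],[0,0,0],10],[[1.5,-10.8,0],[0,0,0],10],[[1.8,-12.8,0],[0,0,0],10],[[1.97,-14,0],[0,0,0],10],[[1.97,-14.5,0],[0,0,0],10]]'

```text
time: 13.68
tool_pos: [0.5205, -0.0177, 0.1286]
tool_rot: [-0.001, -0.132, 0.991, 0.0]
contact_force: [0.1, 0.7, -0.3]
gripper_width: 0.264
grasp_force: 59.4
```

>>> jog_arm --targets '[[[0,0,0],[0,0,0],10],[[0,0,0],[0,0,0],10],[[0,0,1],[0,0,0],10],[[0,0,1.4],[0,0,0],10],[[0,0,1.4],[0,0,0],10],[[0,0,1.4],[0,0,0],10]]'

```text
time: 14.42
tool_pos: [0.5218, -0.0162, 0.0958]
tool_rot: [0.001, -0.133, 0.991, -0.0]
contact_force: [0.7, 0.1, -0.6]
gripper_width: 0.263
grasp_force: 59.4
```

```bash
python3 - <<'E'
from h import *
snap("wrist","wr4"); im=cv2.imread("pics/wr4.png")
cv2.imwrite("pics/wr4c.png",cv2.resize(im[190:390,145:411],(798,600),interpolation=3)); print(state())
go(.5204,-.018,.076,105.3)
E
```

```text
{'time': 14.475, 'joint_pos': array([-1.73841278e-01, -6.95653693e-02,  1.96975992e+00,  2.86165255e-05,
        1.23983204e+00, -2.01193950e+00]), 'joint_vel': array([-2.66979870e-03, -4.14327797e-03,  6.22725432e-04, -6.37331753e-05,
       -1.93084355e-03, -1.02459545e-03]), 'joint_efforts': array([ 8.31216644e-02, -3.10257018e+01, -3.40868104e+01,  3.85391002e-03,
        1.00684198e-02,  4.79704395e-04]), 'tool_pos': array([ 0.52199633, -0.01632666,  0.09602752]), 'tool_rot': array([ 7.50397464e-04, -1.33248774e-01,  9.91082313e-01, -2.24098194e-04]), 'contact_force': array([-0.4113558 , -0.09050536, -2.0924992 ]), 'ft_torque': array([ 0.01765111, -0.01358101,  0.03533169]), 'grasp_force': 59.393851552158594, 'gripper_width': 0.25442885658937214}
shift [ 0.08  -0.047  0.801] turn [-0.005  0.01   0.002]
```

View pics/wr4c.png

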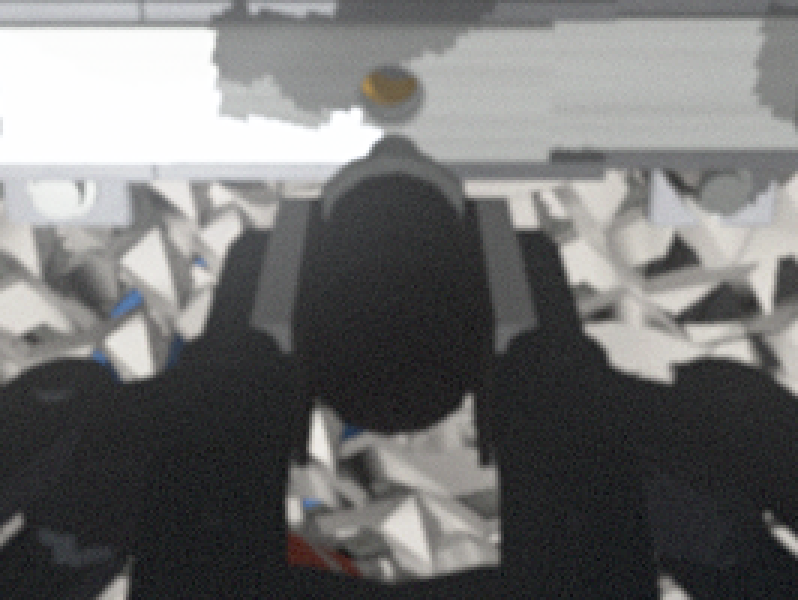

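The pin is gripped upright: grip disc around (395,~310), collar front at (395,160), shank front edge at (393,137). The hole sits ahead at (391,95).

```bash
python3 - <<'E'
from h import *
h=onz("wr4",145+391.5/3,190+95/3,.032); print("hole",h)
P=cloud("wr4"); m=np.zeros(P.shape[:2],bool); m[230:340,240:315]=1
tp=state()["tool_pos"]
d=m&(abs(P[...,2]-(tp[2]-.0357+.066))<.004)
m2=d&(np.hypot(P[...,0]-tp[0],P[...,1]-tp[1])<.014)
c,r=cv2.minEnclosingCircle((P[m2][:,:2]*1000).astype(np.float32)); print(c,r,m2.sum(),P[m2].mean(0))
s=m&(abs(P[...,2]-(tp[2]-.0357+.027))<.004)&(np.hypot(P[...,0]-tp[0],P[...,1]-tp[1])<.018)
Q=P[s]; print("collar",len(Q),Q.mean(0)); 
ux=np.array([.9646,.2639]); uy=np.array([-.2639,.9646])
q=(Q[:,:2]-tp[:2]); print("collar min/max along x",(q@ux).min(),(q@ux).max(),(q@uy).min(),(q@uy).max())
print("hole rel",(h[:2]-tp[:2])@ux,(h[:2]-tp[:2])@uy,"pin rel",(np.array(c)/1000-tp[:2])@ux,(np.array(c)/1000-tp[:2])@uy)
t=onz("wr4",145+393/3,190+137/3,tp[2]-.0357+.0); print("front tip",(t[:2]-tp[:2])@ux)
E
```

```text
hole [ 0.52115315 -0.01740149  0.032     ]
(521.8756713867188, -16.423973083496094) 13.923356056213379 2463 [ 0.52120602 -0.01714592  0.12571108]
collar 444 [ 0.51296553 -0.01961317  0.08850435]
collar min/max along x -0.013499217027649809 -0.001074173929939446 -0.013156813099979224 0.011751866800065012
hole rel -0.0010969827635486339 -0.0008142678564475999 pin rel -0.00014207254681427355 -6.202979676463649e-05
front tip -0.0037303410276596158
```

>>> jog_arm --targets '[[[0.04,-0.03,0.5],[0,0,0],10],[[0.04,-0.03,0.95],[0,0,0],10],[[0.04,-0.03,0.95],[0,0,0],10],[[0.04,-0.03,1.0],[0,0,0],10],[[0.04,-0.03,1.06],[0,0,0],10],[[0.04,-0.03,1.1],[0,0,0],10],[[0.04,-0.03,1.14],[0,0,0],10],[[0.04,-0.03,1.16],[0,0,0],10]]'

```text
time: 15.48
tool_pos: [0.5206, -0.0174, 0.0661]
tool_rot: [0.0, -0.133, 0.991, -0.0]
contact_force: [-0.1, 0.3, -0.7]
gripper_width: 0.258
grasp_force: 59.4
```

>>> jog_arm --targets '[[[0,0,0.04],[0,0,0],10],[[0,0,0.08],[0,0,0],10]]'

```text
time: 15.72
tool_pos: [0.5206, -0.0174, 0.064]
tool_rot: [0.0, -0.133, 0.991, -0.0]
contact_force: [0.2, -0.4, -0.7]
gripper_width: 0.261
grasp_force: 59.4
```

>>> jog_arm --targets '[[[0,0,0.05],[0,0,0],10],[[0,0,0.1],[0,0,0],10],[[0,0,0.15],[0,0,0],10],[[0,0,0.2],[0,0,0],10]]'

```text
time: 16.23
tool_pos: [0.5206, -0.0174, 0.0589]
tool_rot: [-0.0, -0.133, 0.991, 0.0]
contact_force: [0.3, 0.8, -0.5]
gripper_width: 0.26
grasp_force: 59.4
```

>>> jog_arm --targets '[[[0,0,0.04],[0,0,0],10],[[0,0,0.08],[0,0,0],10],[[0,0,0.12],[0,0,0],10]]'

```text
time: 16.6
tool_pos: [0.5206, -0.0174, 0.056]
tool_rot: [0.0, -0.133, 0.991, -0.0]
contact_force: [-0.1, -0.1, -1.1]
gripper_width: 0.262
grasp_force: 59.4
```

>>> jog_arm --targets '[[[0,0,0.03],[0,0,0],10],[[0,0,0.06],[0,0,0],10]]'

```text
time: 16.85
tool_pos: [0.5206, -0.0173, 0.0546]
tool_rot: [0.0, -0.133, 0.991, 0.0]
contact_force: [-0.8, 1.2, -1.2]
gripper_width: 0.263
grasp_force: 59.4
```

>>> jog_arm --targets '[[[0,0,0.03],[0,0,0],10],[[0,0,0.06],[0,0,0],10]]'

```text
time: 17.1
tool_pos: [0.5206, -0.0172, 0.053]
tool_rot: [0.0, -0.133, 0.991, 0.0]
contact_force: [0.3, 1.4, 0.1]
gripper_width: 0.262
grasp_force: 59.5
```

>>> jog_arm --targets '[[[0,0,0.03],[0,0,0],10],[[0,0,0.06],[0,0,0],10]]'

```text
time: 17.35
tool_pos: [0.5205, -0.0172, 0.0515]
tool_rot: [-0.0, -0.133, 0.991, 0.0]
contact_force: [-1.0, 2.4, 0.2]
gripper_width: 0.26
grasp_force: 59.5
```

>>> jog_arm --targets '[[[0,0,0.03],[0,0,0],10],[[0,0,0.06],[0,0,0],10],[[0,0,0.09],[0,0,0],10]]'

```text
time: 17.73
tool_pos: [0.5206, -0.0172, 0.0493]
tool_rot: [-0.0, -0.133, 0.991, 0.0]
contact_force: [-0.7, 1.8, 0.6]
gripper_width: 0.257
grasp_force: 59.6
```

>>> jog_arm --targets '[[[0,0,0.04],[0,0,0],10],[[0,0,0.08],[0,0,0],10],[[0,0,0.12],[0,0,0],10],[[0,0,0.16],[0,0,0],10],[[0,0,0.2],[0,0,0],10]]'

```text
time: 18.35
tool_pos: [0.5206, -0.0173, 0.0443]
tool_rot: [-0.0, -0.133, 0.991, 0.0]
contact_force: [-1.4, 4.6, 1.4]
gripper_width: 0.264
grasp_force: 59.7
```

>>> jog_arm --targets '[[[0,0,0.03],[0,0,0],10],[[0,0,0.05],[0,0,0],10]]'

```text
time: 18.6
tool_pos: [0.5205, -0.0173, 0.043]
tool_rot: [-0.0, -0.133, 0.991, 0.0]
contact_force: [-0.8, 3.7, 1.6]
gripper_width: 0.26
grasp_force: 59.7
```

>>> jog_arm --targets '[[[0,0.01,0.02],[0,0,0],10],[[0,0.01,0.04],[0,0,0],10]]'

```text
time: 18.85
tool_pos: [0.5206, -0.0172, 0.0425]
tool_rot: [-0.0, -0.133, 0.991, -0.0]
contact_force: [-3.0, 4.6, 5.8]
gripper_width: 0.265
grasp_force: 60.2
```

>>> jog_arm --targets '[[[0,0,0.01],[0,0,0],10],[[0,0,0.01],[0,0,0],10],[[0,0,0],[0,0,0],45],[[0,0,0],[0,0,0],80],[[0,0,0],[0,0,0],80],[[0,0,0],[0,0,0],80]]'

```text
time: 19.6
tool_pos: [0.5205, -0.0174, 0.042]
tool_rot: [-0.0, -0.133, 0.991, -0.0]
contact_force: [-0.3, 0.5, 0.3]
gripper_width: 0.802
grasp_force: 0.0
```

>>> jog_arm --targets '[[[0,0,-0.5],[0,0,0],80],[[0,0,-1.5],[0,0,0],80],[[0,0,-3],[0,0,0],80],[[-0.6,0,-4],[0,0,0],80],[[-1.2,0,-4],[0,0,0],80],[[-1.2,0,-4],[0,0,0],80],[[-1.2,0,-4],[0,0,0],80]]'

```text
time: 20.48
tool_pos: [0.5481, -0.0091, 0.14]
tool_rot: [-0.002, -0.133, 0.991, 0.0]
contact_force: [0.3, -0.3, 0.7]
gripper_width: 0.799
grasp_force: 0.0
```

```bash
python3 - <<'E'
from h import *
snap("wrist","wr5"); im=cv2.imread("pics/wr5.png"); print(state()["tool_pos"],state()["contact_force"])
cv2.imwrite("pics/wr5c.png",cv2.resize(im[60:260,145:411],(798,600),interpolation=3))
P=cloud("wr5"); m=(P[...,2]>.055)&(P[...,2]<.085)&(np.hypot(P[...,0]-.5205,P[...,1]+.017)<.025)
print(m.sum(),np.percentile(P[m][:,2],[50,80,95]))
t=m&(abs(P[...,2]-np.median(P[m][:,2]))<.004); c=cv2.minEnclosingCircle((P[t][:,:2]*1000).astype(np.float32)); print(c)
k=(P[...,2]>.0335)&(P[...,2]<.04)&(np.hypot(P[...,0]-.5205,P[...,1]+.017)<.016); print(k.sum(),np.median(P[k],0))
E
```

```text
[ 0.54811972 -0.00913014  0.14013121] [-0.38885757 -0.49142651  0.36813938]
1133 [0.07247276 0.07308048 0.07365963]
((521.4369506835938, -17.640859603881836), 11.915287971496582)
181 [ 0.51206288 -0.02136149  0.03573229]
```

View pics/wr5c.png

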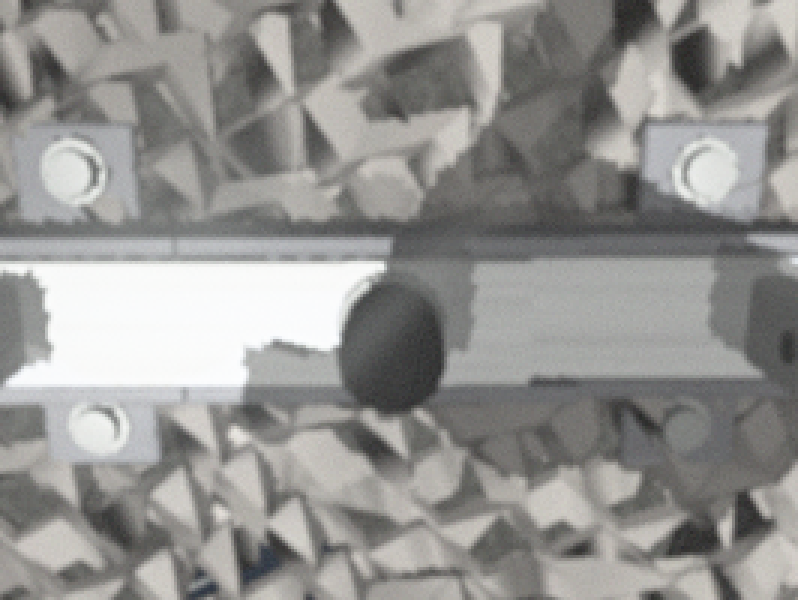

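The pin stands upright at (391,345) with its top at z ≈ 0.073 and collar top at ≈ 0.036. Both match the home position.

```bash
python3 -c "
from plant import *
print(job_done())"
```

```text
the job is handed in; nothing more can be done
None
```

The bars are coupled: the pin went down through both bars and into the bush, and its collar rests on the upper bar. The pin stands upright and released, with the jar, tape roll and tape measure left alone. I handed the job in at about 20.5 s of the 72 s allowed; no verdict came back.

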